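# Fasten the red case's draw latch

### The job

The red hard case stands with its lid slightly ajar and the draw latch on top undone. Flip the latch's loop forward so that its bar drops behind the hook on the lid, and only then press the raised lever back and fully down, past its snap point, so that it holds the lid tight by itself. Leave the latch of the grey case as it is.

Things in the scene. Friction and masses are not known exactly. Their poses are not given: they have to be found in the camera images.
- red_case: Red hard case fixed on the table, 150 (x) x 220 (y) x 160 mm high, seam along y at x=+26. Origin: centre of its underside; x points from the lever half to the lid half. Lever pivot at x=-8, y=0, z=176. On the lid: steel hook, 24 mm wide in y, 20 mm tall, its lip pointing to +x and ending at x=+48 (lid ajar: +53); the bar goes past the lip and under it. Lid springs ajar 5 mm.
- red_loop_bar (a point): Middle of the 10 mm thick, 44 mm long steel cross bar (along case y) of the red latch's U-shaped loop. The loop is 75 mm from its pivot (on the lever, 20 mm above the lever's pivot when raised) to the bar. It starts flipped back, leaning to case -x past the lever; pushed to +x past upright it falls forward by its own weight and the bar lands on the lid beyond the hook.
- red_lever (a joint): Black lever of the red latch, 24 mm wide, 6 mm thick (10 at the tip), tip 52 mm from its pivot (axis along case y). Rad: 0 = fully down, along case -x, top 25 mm above the case; 1.57 = upright; more leans to +x, where it may start. Stays where left while the loop is slack. Loop hooked: about 8 N at the tip from 1.2 down; let go above 0.35 it springs back, below 0.3 it snaps down by itself.
- grey_loop_bar (a point): The same bar on the grey case, an identical case beside the red one with its latch also undone: not to be touched.

How it is judged:
By the outcome, as a careful person would: the job done as asked, in the order asked, and still so for the second after the job is handed in, with the robot touching nothing.
It also fails if it takes over 42 s, if anything falls off the work surface, if the arm or the gripper's body presses on something with over 40 N, if the wrist force passes 120 N, or if a joint passes its speed limit or range.

### The arm

A 6-joint arm with a two-finger parallel gripper is mounted at the origin on the work surface. World frame = base frame: x ahead of the robot, y to its left, z up, the work surface at z = 0. Lengths are in mm, angles in rad, forces in N, time in s.
With the tool pointing down it reaches from about 250 to 775 mm from the base axis. Payload 4 kg.
Tool frame: the origin (TCP) lies at the very end of the fingers, on their centre line; the grasp point (between the pads) lies manip.grasp_offset behind it (manip.grasp_offset is the distance from the TCP to the grasp point, in mm); z points along the fingers, y is the direction in which the jaws open and shut (so a half turn about z gives the same grasp; the last joint's range is limited). The gripper opens to 85 mm and grips with 20 to 120 N. Pads are 22 mm wide; open, the fingers measure 114 mm over their backs; the gripper's body (76 mm by 85 mm) begins 54 mm behind the grasp point. The pads swing forward as they close: fully open they stand 13 mm farther back than shut.
Start: joints at [1.068, 0.087, 1.371, -0, 1.684, -0.103], TCP at [214.089, 506.64, 231.341] pointing down, gripper open.
Joint ranges: [-3.1, 3.1], [-0.76, 2.03], [0.27, 2.55], [-1.08, 4.22], [0.17, 2.65], [-2.57, 2.57]. Speed limits (rad/s): [2.79, 2.79, 3.14, 3.14, 3.14, 3.14].

### API

Orientations are given as a unit quaternion [x, y, z, w].
In Python, from workcell import manip, planner, vision, job_done gives the robot as it stands. Calls block until the motion is done:
- manip.move_pose(position, orientation): joint-space move of the TCP to a pose.
- manip.move_l(position, v=150, ori=None): straight line of the TCP; ori=None keeps the orientation; v is the mean speed in mm/s.
- manip.move_j(angles): joint-space move.
- manip.command_gripper(opening, grasp_force=None): finger opening in mm; grasp_force is the grip in N (None keeps the last); returns when the fingers have stopped.
- manip.dwell(seconds).
- planner.solve_ik(position, orientation): joint angles nearest the present ones, or None.
- manip.sense(): the state.
- vision.grab_frame(name): name is "scene" or "top" or "wrist"; returns the picture (480x640x3 uint8, red, green, blue); there is no depth.
- vision.camera_info(name): a dict with "mtx" (3x3 intrinsics, pixels), "rvec" (rotation vector, rad) and "tvec" (3), from world to camera coordinates, as OpenCV has them. Camera axes: x right, y down, z forward; pixel columns grow to the right and rows downward; lengths in mm; the calibration is good to about 2 mm. A picture is of the moment at which its call begins: read the wrist's pose just before it. camera_info takes no time and is no camera call; for the wrist camera it gives the pose at the moment of the call.
A pose or a line that the arm cannot do raises manip.IKError and nothing moves.
- job_done(): hands the job in, once; it reports no verdict.
The state is a dict: "clock": time; "joint_pos": joint angles; "joint_velocities": joint speeds; "effort": joint torques, N m; "ee_pos": TCP position; "tcp_rot": TCP orientation; "force": force on the tool from outside, world axes, zero at the start; "ft_torque": the same for the moment, N m; "width": finger opening in mm.
Only numpy, scipy, OpenCV 4.12 (cv2) and the standard library are available. Lean on these libraries where they do the work, as an engineer would, in place of code of your own. Each camera call takes 0.05 s, during which the arm holds its last target.

## Working session

There is one attempt and no reset: what is moved stays moved. The work goes in short steps, each a Python script; the robot and the scene stay as the last script left them, time stands still between calls to the robot, and variables do not carry over. Pictures are saved under pics/ and viewed, and the job is handed in when it is done.

```bash
mkdir -p pics; ls
python3 - <<'E'
from workcell import manip, planner, vision
import cv2
for n in ("scene","top","wrist"):
    i=vision.camera_info(n); im=vision.grab_frame(n)
    cv2.imwrite(f"pics/a_{n}.png",im[:,:,::-1]); print(n,i)
print(manip.sense(), manip.grasp_offset)
E
```

```text
pics
scene {'mtx': array([[610.79869506,   0.        , 313.63413574],
       [  0.        , 610.79869506, 241.9092849 ],
       [  0.        ,   0.        ,   1.        ]]), 'rvec': array([ 2.37958145, -1.5495576 ,  0.2648244 ]), 'tvec': array([-257.02951474,  541.3894019 ,  876.85076981])}
top {'mtx': array([[486.05458891,   0.        , 321.63385134],
       [  0.        , 486.05458891, 238.21058424],
       [  0.        ,   0.        ,   1.        ]]), 'rvec': array([ 2.17334638, -2.15980893,  0.07899552]), 'tvec': array([ 10.98485132, 581.95839752, 855.31144549])}
wrist {'mtx': array([[332.42238419,   0.        , 328.06227053],
       [  0.        , 332.42238419, 237.52003883],
       [  0.        ,   0.        ,   1.        ]]), 'rvec': array([-2.42353622, -1.60643328, -0.21333964]), 'tvec': array([-549.47321244,  -34.35003204,  380.56878293])}
{'clock': 0.15, 'joint_pos': array([ 1.06789411e+00,  8.78220405e-02,  1.37193958e+00, -2.49830926e-06,
        1.68362196e+00, -1.03103571e-01]), 'joint_velocities': array([ 0.00013139, -0.00193902, -0.00475553,  0.00128592,  0.00010504,
       -0.00030464]), 'effort': array([ 1.42927001e-03, -3.52375531e+01, -3.13678694e+01, -1.23034756e-04,
        8.05910124e-03, -2.19570133e-06]), 'ee_pos': array([213.89219362, 506.27347054, 230.37142968]), 'tcp_rot': array([ 1.98570718e-01,  9.80086153e-01, -8.55041947e-04, -2.66010799e-04]), 'force': array([-1.05250806,  0.0933358 , -0.22288913]), 'ft_torque': array([-0.0246641 , -0.03100693, -0.06687086]), 'width': 85.54261673176454} 18.700000000000003
```

View pics/a_scene.png

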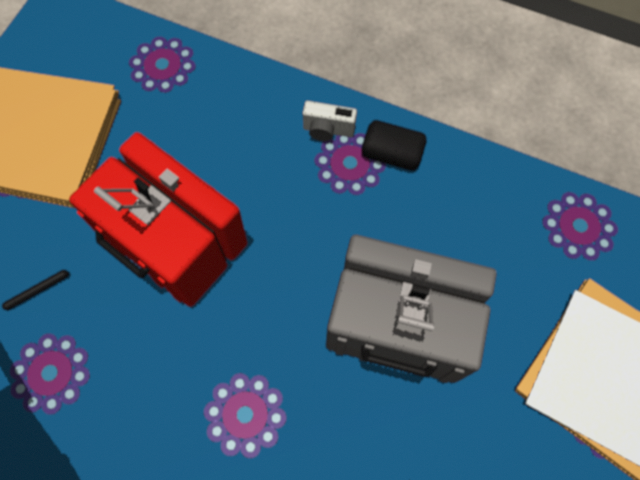

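View pics/a_top.png

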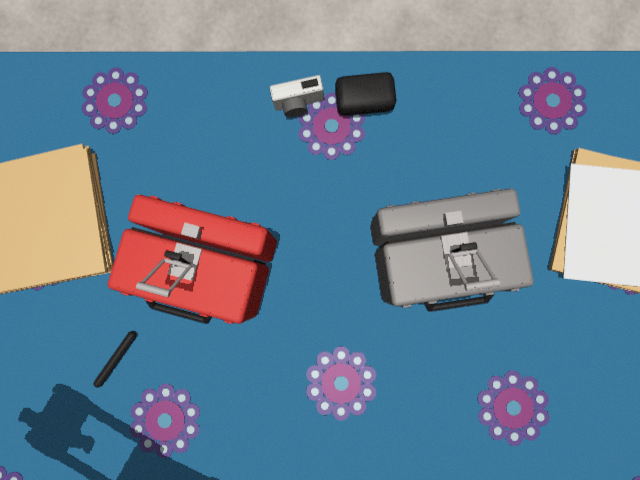

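View pics/a_wrist.png

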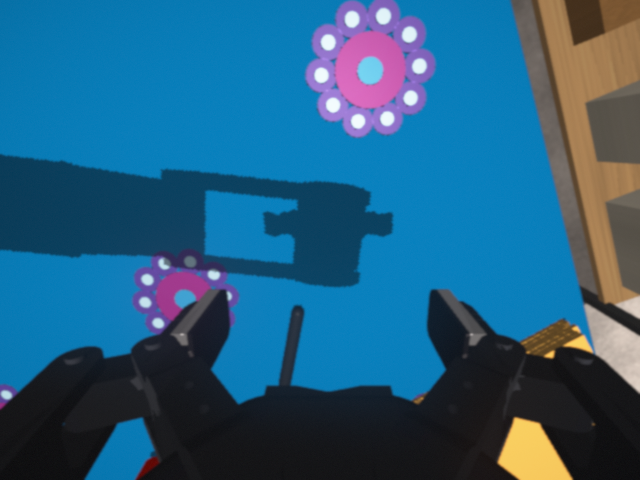

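The scene and top views show the red case at the left, at about (190,258) in the top view. Its lid half is on the far side (+x), and the loop leans back towards the robot with the bar near (155,288). I'll zoom in next.

Run:
```python
import cv2
t=cv2.imread("pics/a_top.png")[180:340,95:295]; cv2.imwrite("pics/b_top.png",cv2.resize(t,None,fx=4,fy=4,interpolation=cv2.INTER_CUBIC)[:600])
s=cv2.imread("pics/a_scene.png")[120:310,60:260]; cv2.imwrite("pics/b_scene.png",cv2.resize(s,None,fx=3,fy=3,interpolation=cv2.INTER_CUBIC))
```

```text
(no output)
```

View pics/b_top.png

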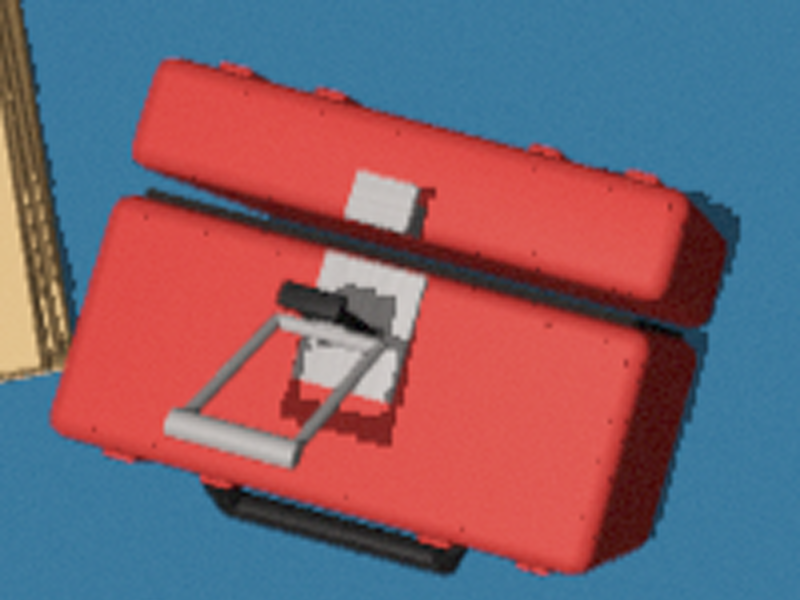

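View pics/b_scene.png

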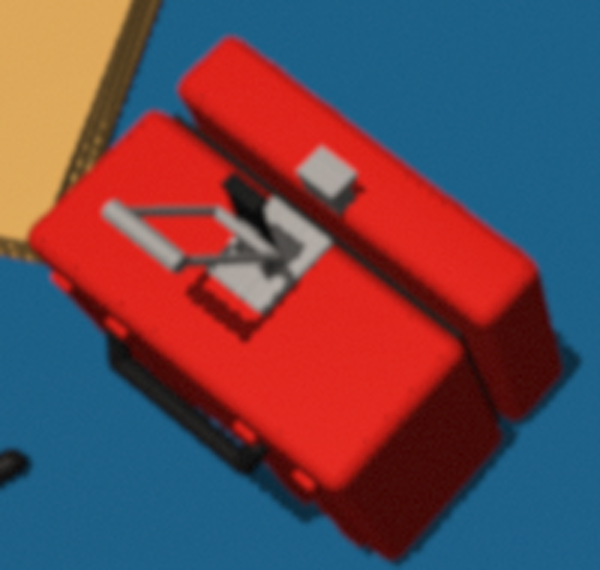

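```bash
cat > h.py <<'E'
import numpy as np, cv2
from workcell import manip, planner, vision
def ray(n,uv):
    i=vision.camera_info(n); R=cv2.Rodrigues(i["rvec"])[0]
    d=R.T@np.linalg.solve(i["mtx"],[uv[0],uv[1],1.]); return -R.T@i["tvec"],d
def plane(n,uv,z):
    c,d=ray(n,uv); return c+d*(z-c[2])/d[2]
def tri(a,b,na="top",nb="scene"):
    c1,d1=ray(na,a);c2,d2=ray(nb,b); d1/=np.linalg.norm(d1);d2/=np.linalg.norm(d2)
    s=np.linalg.lstsq(np.c_[d1,-d2],c2-c1,rcond=None)[0]
    p,q=c1+s[0]*d1,c2+s[1]*d2; return (p+q)/2,np.linalg.norm(p-q)
E
python3 - <<'E'
from h import *
np.set_printoptions(precision=1,suppress=True)
T=lambda p:np.array(p)/4+[95,180]-0.4
S=lambda p:np.array(p)/3+[60,120]-0.3
for nm,a,b in [("barL",(170,420),(108,208)),("barR",(295,455),(180,265)),("hookTL",(357,172),(323,147)),("hookTR",(417,188),(355,175)),("hookBR",(405,235),(335,207)),("hookBL",(345,220),(300,172)),
 ("levtipL",(285,290),(230,182)),("caseBL",(52,432),(32,238)),("caseTL",(118,197),(155,110)),("caseBR",(592,574),(335,490)),("caseTR",(648,335),(465,348)),("loopAxL",(278,322),(218,212)),("loopAxR",(388,345),(285,262))]:
    print(nm,*tri(T(a),S(b)), plane("top",T(a),160),plane("scene",S(b),160))
E
```

```text
barL [496.8 257.6 257.3] 2.662058979256038 [496.7 295.  160. ] [521.6 312.2 160. ]
barR [485.7 215.  256.5] 1.588072457801664 [483.7 246.3 160. ] [509.1 263.  160. ]
hookTL [590.9 221.8 174.8] 0.6021859345117537 [592.9 226.1 160. ] [596.  228.7 160. ]
hookTR [584.8 200.  172.5] 2.0426829070134764 [586.8 202.5 160. ] [588.6 206.2 160. ]
hookBR [568.3 206.4 161.1] 0.21970556683306616 [568.5 206.6 160. ] [568.6 207.  160. ]
hookBL [572.4 224.  179.3] 0.17652217975477177 [574.2 230.1 160. ] [578.7 232.7 160. ]
levtipL [543.1 234.8 214.9] 2.2278561626258027 [546.9 252.5 160. ] [559.3 262.7 160. ]
caseBL [492.1 340.8 157.7] 1.3869982051806693 [491.8 340.5 160. ] [491.8 338.8 160. ]
caseTL [583.7 324.6 148. ] 1.1228349648984677 [582.7 318.9 160. ] [579.6 318.5 160. ]
caseBR [438.3 133.3 161.1] 5.116134416912345 [439.7 131.3 160. ] [437.2 136.  160. ]
caseTR [530.3 114.  150.6] 1.9537248409053396 [530.5 111.8 160. ] [527.2 111.9 160. ]
loopAxL [533.  243.7 192.9] 0.6002914321785114 [534.6 254.7 160. ] [542.2 260.  160. ]
loopAxR [525.2 205.  184.3] 0.07572807656377994 [526.  211.9 160. ] [531.8 215.5 160. ]
```

```bash
cat >> h.py <<'E'
from scipy.spatial.transform import Rotation as Rn
YAW=np.radians(-14.0); CX=np.array([np.cos(YAW),np.sin(YAW),0]); CY=np.array([-np.sin(YAW),np.cos(YAW),0])
O=np.array([535.,219.7,0])+3*CY
def W(x,y,z): return O+x*CX+y*CY+np.array([0,0,z])
def Cc(p): d=np.asarray(p)-O; return np.array([d@CX,d@CY,d[2]])
def Q(s=1):
    z=np.array([0,0,-1.]); y=s*CX; return Rn.from_matrix(np.c_[np.cross(y,z),y,z]).as_quat()
E
python3 - <<'E'
from h import *
for s in (1,-1):
  for x,z in((-95,350),(-95,248),(25,248),(30,205),(-50,185)):
    j=planner.solve_ik(W(x,0,z),Q(s)); print(s,x,z,None if j is None else np.round(j,2), np.round(W(x,0,z)))
E
```

```text
1 -95 350 [ 0.39 -0.    1.23 -0.    1.91  0.64] [444. 246. 350.]
1 -95 248 [ 0.39 -0.01  1.44 -0.    1.71  0.64] [444. 246. 248.]
1 25 248 [ 0.27  0.2   1.21 -0.    1.73  0.52] [560. 217. 248.]
1 30 205 [ 0.27  0.21  1.28 -0.    1.65  0.51] [565. 215. 205.]
1 -50 185 [ 0.34  0.08  1.47 -0.    1.59  0.59] [487. 235. 185.]
-1 -95 350 [ 0.39 -0.    1.23 -0.    1.91 -2.5 ] [444. 246. 350.]
-1 -95 248 [ 0.39 -0.01  1.44 -0.    1.71 -2.5 ] [444. 246. 248.]
-1 25 248 None [560. 217. 248.]
-1 30 205 None [565. 215. 205.]
-1 -50 185 [ 0.34  0.08  1.47 -0.    1.59 -2.55] [487. 235. 185.]
```

Run:
```python
from h import *
manip.move_pose(W(-110,0,350),Q())
manip.command_gripper(0)
im=vision.grab_frame("wrist"); cv2.imwrite("pics/c_wrist.png",im[:,:,::-1])
im=vision.grab_frame("top"); cv2.imwrite("pics/c_top.png",im[:,:,::-1])
s=manip.sense(); print(s["clock"],s["ee_pos"],s["width"])
```

```text
2.35 [429.03845411 249.1759977  350.02238158] -0.016729102661385362
```

View pics/c_wrist.png

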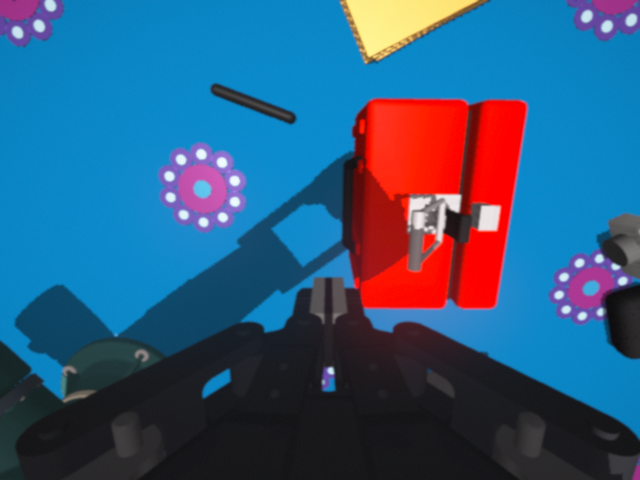

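View pics/c_top.png

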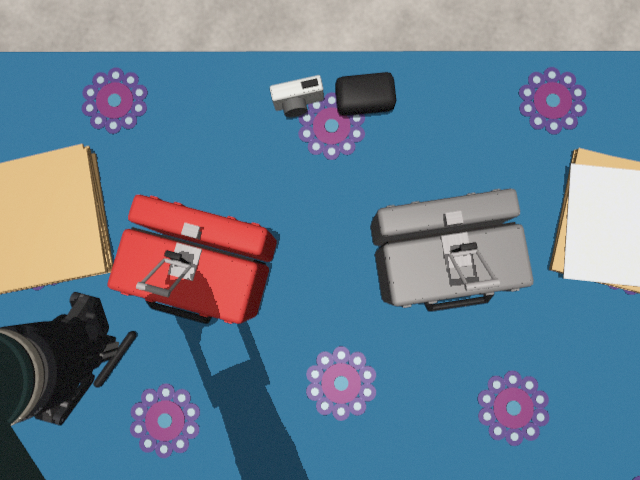

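The wrist view shows the loop bar around (415,250), the lever tip at (460,225) and the hook at (486,217). I'll crop it to measure the latch's y position.

Run:
```python
import cv2
t=cv2.imread("pics/c_wrist.png")[170:310,380:540]; cv2.imwrite("pics/c_w2.png",cv2.resize(t,None,fx=4,fy=4,interpolation=cv2.INTER_CUBIC))
```

```text
(no output)
```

View pics/c_w2.png

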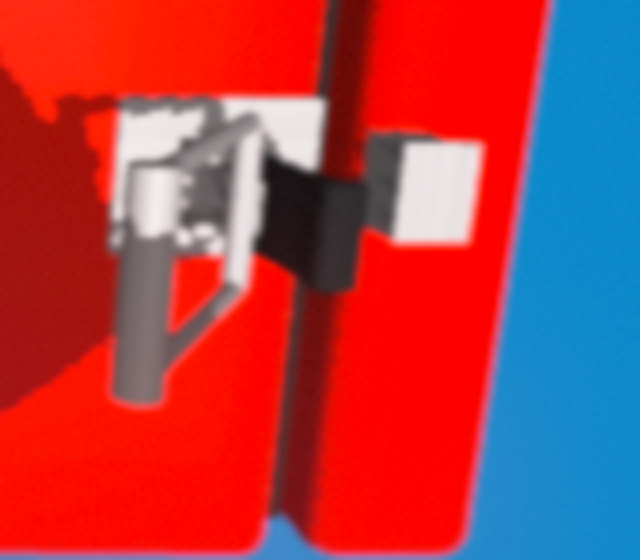

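Run:
```python
from h import *
np.set_printoptions(precision=1,suppress=True)
T=lambda p:np.array(p)/4+[380,170]-0.4
Tt=lambda p:np.array(p)/4+[95,180]-0.4
for nm,a,z,t in [("hTL",(405,140),180,(345,220)),("hTR",(485,143),180,(357,172)),("hBL",(393,243),180,(405,235)),("hBR",(473,245),180,(417,188)),("barT",(152,167),257,(170,420)),("barB",(138,403),257,(295,455)),("levT",(340,182),226,(280,292)),("levB",(325,288),226,(345,310))]:
    print(nm,"wrist",Cc(plane("wrist",T(a),z)),"top",Cc(plane("top",Tt(t),z)))
b1,b2=tri(T((152,167)),Tt((170,420)),"wrist","top"),tri(T((138,403)),Tt((295,455)),"wrist","top")
print(Cc(b1[0]),b1[1],Cc(b2[0]),b2[1])
```

```text
hTL wrist [ 35.4  13.6 180. ] top [ 35.1  10.1 180. ]
hTR wrist [ 54.6  12.9 180. ] top [ 53.8  10.7 180. ]
hBL wrist [ 35.6 -11.7 180. ] top [ 35.3 -13.5 180. ]
hBR wrist [ 55.1 -12.2 180. ] top [ 53.5 -13.  180. ]
barT wrist [-45.4  22.2 257. ] top [-45.4  23.6 257. ]
barB wrist [-44.8 -23.4 257. ] top [-46.1 -20.3 257. ]
levT wrist [  1.8  13.  226. ] top [  4.1  10.4 226. ]
levB wrist [  1.2  -9.7 226. ] top [  3.7 -13.6 226. ]
[-45.5  22.7 258.6] 0.7867983070010456 [-45.8 -21.7 261.1] 0.37066326299789637
```

The wrist and top views agree: latch y is about 0, the hook lip is at x≈54, and the bar is at about (-45.5, 0, 259). Next I push the loop over.

Run:
```python
from h import *
manip.move_l(W(-92,0,250),v=150)
for x in (-60,-40,-20,0,12):
    manip.move_l(W(x,0,250),v=80)
    s=manip.sense(); print(x,s["clock"],s["force"].round(1))
im=vision.grab_frame("scene"); cv2.imwrite("pics/d_scene.png",cv2.resize(im[80:340,40:340,::-1],None,fx=2,fy=2))
im=vision.grab_frame("wrist"); cv2.imwrite("pics/d_wrist.png",im[:,:,::-1])
```

```text
-60 3.725 [-0.3  0.4  0.1]
-40 4.125 [-0.3  0.6 -0.3]
-20 4.525 [ 0.5  0.5 -0.1]
0 4.925 [ 0.5  0.7 -0.1]
12 5.225 [-0.2  0.6  0.2]
```

View pics/d_scene.png

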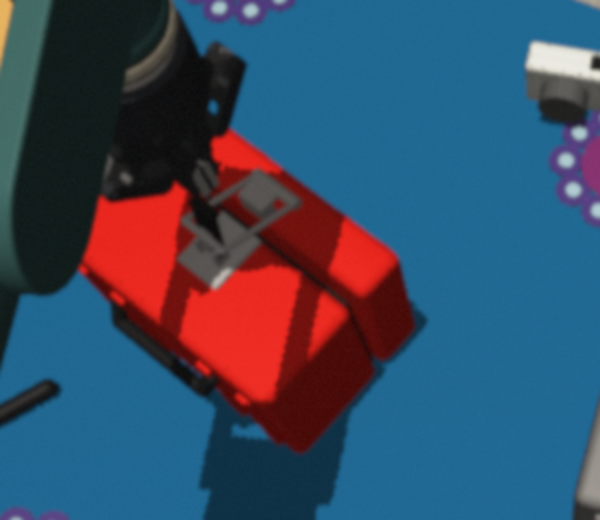

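View pics/d_wrist.png

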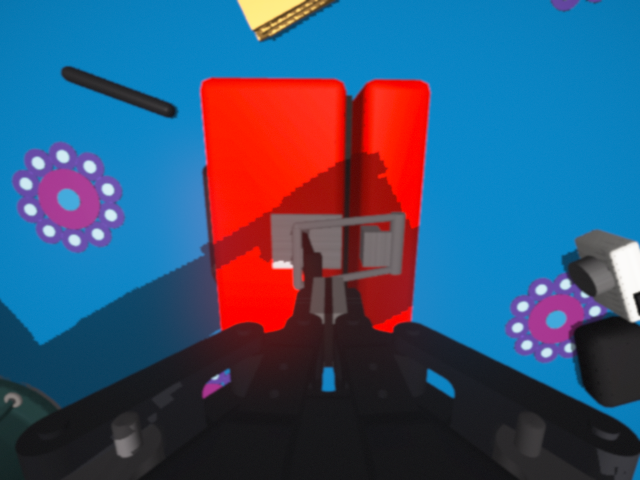

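The loop has fallen forward around the hook. I'll check the bar's position and find the lever by touch from the +x side.

Run:
```python
from h import *
np.set_printoptions(precision=1,suppress=True)
print("bar", Cc(plane("wrist",(397,216),165)),Cc(plane("wrist",(397,274),165)))
manip.move_l(W(42,0,250),v=150)
im=vision.grab_frame("wrist"); cv2.imwrite("pics/e_wrist.png",im[:,:,::-1])
manip.move_l(W(42,0,218),v=120)
f0=manip.sense()["force"]
for x in np.arange(38,0,-2.):
    manip.move_l(W(x,0,218),v=60)
    s=manip.sense(); f=s["force"]-f0
    if abs(f@CX)>1.0: break
print(x,s["clock"],f,Cc(s["ee_pos"]))
im=vision.grab_frame("scene"); cv2.imwrite("pics/e_scene.png",cv2.resize(im[80:340,40:340,::-1],None,fx=2,fy=2))
im=vision.grab_frame("wrist"); cv2.imwrite("pics/e_wrist2.png",im[:,:,::-1])
```

```text
bar [ 60.   20.5 165. ] [ 62.4 -23.1 165. ]
32.0 7.1417 [-0.8  1.1 -1.6] [ 31.9  -0.  218. ]
```

View pics/e_scene.png

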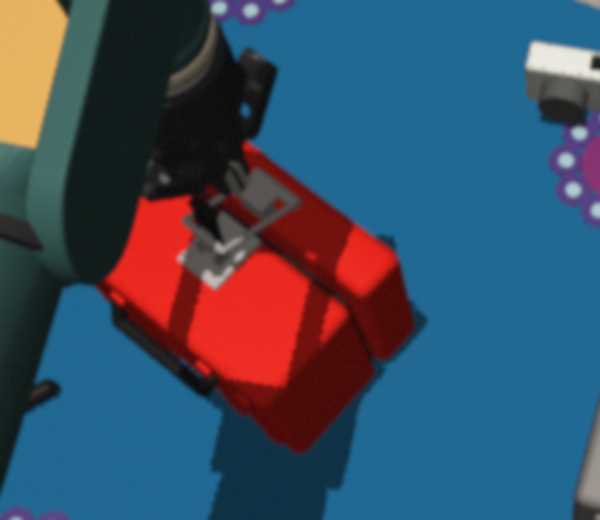

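View pics/e_wrist2.png

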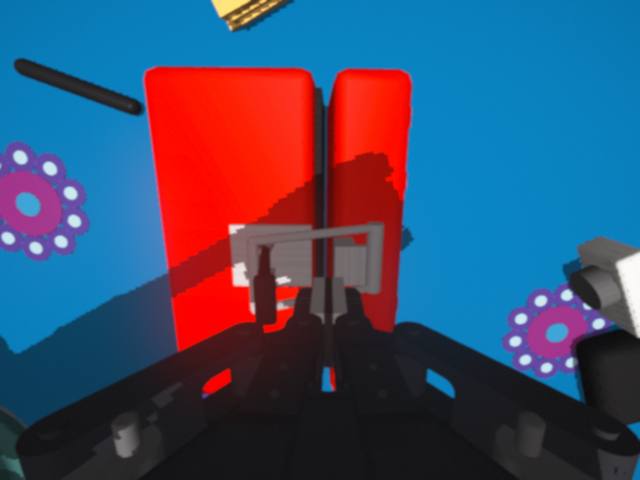

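Run:
```python
from h import *
np.set_printoptions(precision=1,suppress=True)
f0=manip.sense()["force"]; h=12.; r=44.
def go(th,v=40):
    p=np.array([-8-r*np.cos(th)+5*np.sin(th)+h,176+r*np.sin(th)+5*np.cos(th)])
    manip.move_l(W(p[0],0,p[1]),v=v)
    s=manip.sense(); f=s["force"]-f0
    print(round(th,2),round(s["clock"],2),Cc(s["ee_pos"]),np.array([f@CX,f@CY,f[2]])); return np.linalg.norm(f)
for th in np.arange(1.6,1.05,-0.1):
    if go(th)>30: break
im=vision.grab_frame("scene"); cv2.imwrite("pics/f_scene.png",cv2.resize(im[80:340,40:340,::-1],None,fx=2,fy=2))
im=vision.grab_frame("wrist"); cv2.imwrite("pics/f_wrist.png",im[:,:,::-1])
```

```text
1.6 7.93 [ 10.1   0.1 220.1] [ 0.4 -0.4  1.9]
1.5 8.19 [  5.5   0.  220.1] [-0.4 -1.2  2.7]
1.4 8.45 [  0.9  -0.  219.9] [ 0.3 -1.   2.7]
1.3 8.71 [ -3.5  -0.  219.5] [ 0.4 -0.2  1.9]
1.2 8.97 [ -6.8  -0.1 218.9] [ 4.2 -0.7  1.7]
1.1 9.22 [-10.3  -0.  218. ] [ 5.4 -0.6  1.9]
```

View pics/f_scene.png

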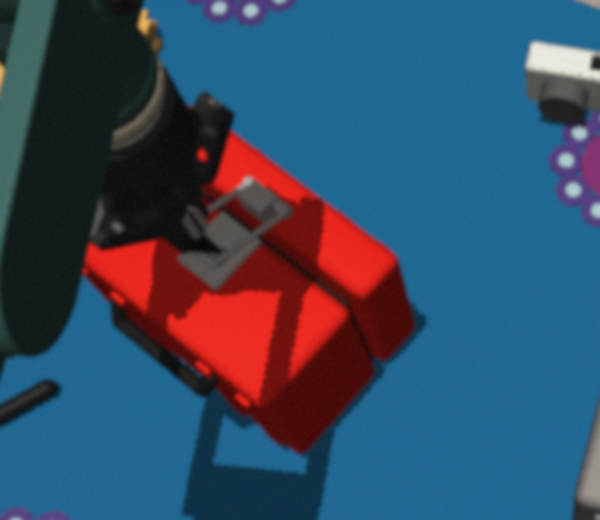

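View pics/f_wrist.png

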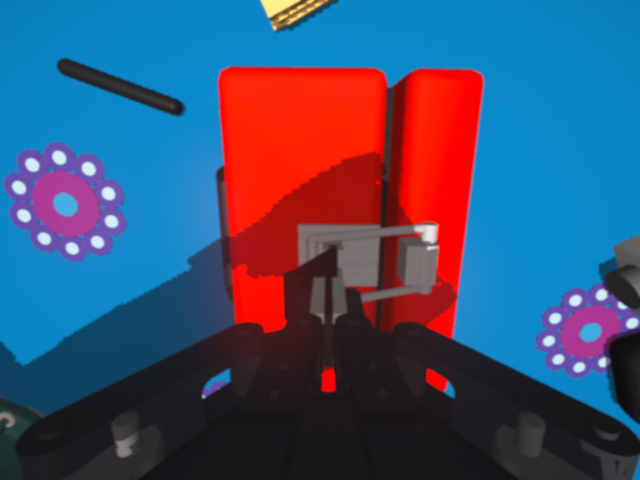

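The bar is now caught under the lip, at about (428,240) in the wrist view, and the lever is starting to load. I'll continue the arc.

Run:
```python
from h import *
np.set_printoptions(precision=1,suppress=True)
h=12.; r=44.
def rep(t):
    s=manip.sense(); f=s["force"]
    print(t,round(s["clock"],2),Cc(s["ee_pos"]),np.array([f@CX,f@CY,f[2]]),s["width"]); return np.linalg.norm(f)
ok=True
for th in np.arange(1.0,-0.01,-0.1):
    p=np.array([-8-r*np.cos(th)+5*np.sin(th)+h,176+r*np.sin(th)+5*np.cos(th)])
    manip.move_l(W(p[0],0,max(p[1],185)),v=40)
    if rep(round(th,2))>35: ok=False;break
vision_im=vision.grab_frame("scene"); cv2.imwrite("pics/g_scene.png",cv2.resize(vision_im[80:340,40:340,::-1],None,fx=2,fy=2))
im=vision.grab_frame("wrist"); cv2.imwrite("pics/g_wrist.png",im[:,:,::-1])
```

```text
1.0 9.58 [-13.9   0.  216.8] [ 6.  -0.1  1.2] -0.09151308627439678
0.9 9.84 [-17.6   0.1 215.2] [ 6.  -0.7  2.2] -0.07199905687692641
0.8 10.1 [-21.2   0.1 213.2] [ 6.1 -0.2  3.4] -0.17954648860828676
0.7 10.36 [-24.9   0.2 210.7] [ 4.2 -0.5  6.1] 0.1706377722309922
0.6 10.62 [-28.7   0.2 207.7] [ 2.6 -0.9  6.8] -0.154814148262039
0.5 10.88 [-32.3   0.3 203.9] [-0.6 -0.4  7. ] 0.29065295032409616
0.4 11.13 [-35.2   0.5 199.3] [-1.7  0.9  5. ] 0.059403110646540434
0.3 11.39 [-37.3   0.1 193.7] [-1.1  0.4  0.6] -0.0051643395983914635
0.2 11.65 [-38.7  -0.4 188.4] [-0.1  0.2 -1. ] 0.17605636807941927
0.1 11.91 [-39.6  -0.2 184.6] [ 0.2 -0.4 -0.1] 0.07559650951749046
0.0 12.16 [-40.    0.  185.1] [ 0.5 -0.2  0.2] -0.31307470462428444
```

View pics/g_wrist.png

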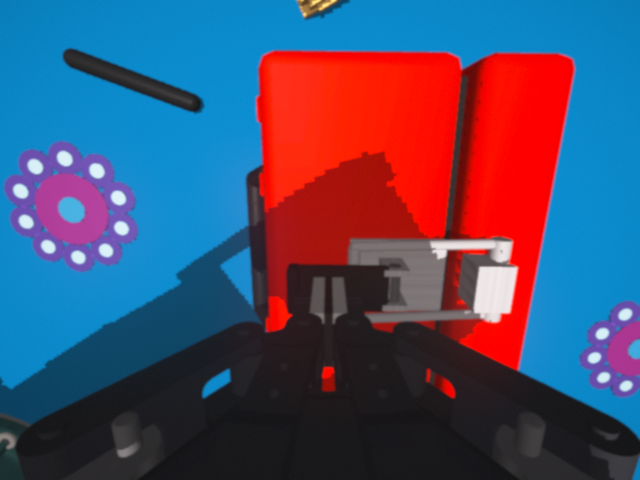

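View pics/g_scene.png

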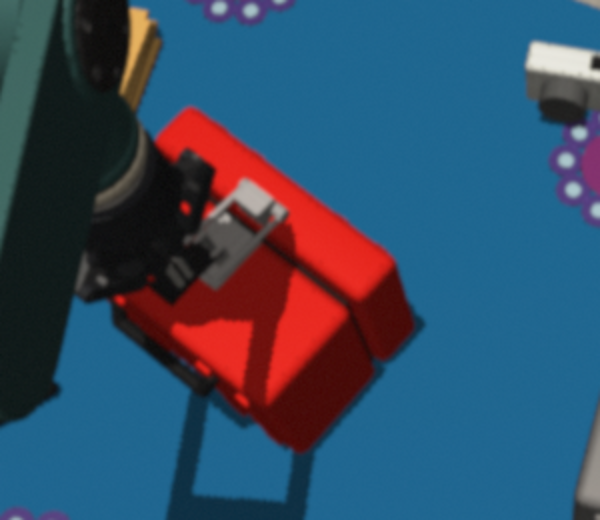

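It snapped: the force rose to about 7 N and then dropped to 0, and the lid gap narrowed. I'll press gently to confirm the lever is seated, then retreat and look.

Run:
```python
from h import *
np.set_printoptions(precision=1,suppress=True)
z0=manip.sense()["force"][2]
for z in np.arange(184,177.9,-1):
    manip.move_l(W(-40,0,z),v=20); s=manip.sense(); f=s["force"]
    print(z,Cc(s["ee_pos"]),f)
    if f[2]-z0>10: break
manip.move_l(W(-40,0,300),v=150)
manip.move_pose(W(-200,60,380),Q())
manip.dwell(0.5)
s=manip.sense(); print(s["clock"],s["force"])
im=vision.grab_frame("scene"); cv2.imwrite("pics/h_scene.png",cv2.resize(im[80:340,40:340,::-1],None,fx=2,fy=2))
im=vision.grab_frame("top"); cv2.imwrite("pics/h_topf.png",im[:,:,::-1]); cv2.imwrite("pics/h_top.png",cv2.resize(im[180:330,95:295,::-1],None,fx=4,fy=4,interpolation=cv2.INTER_CUBIC))
```

```text
184.0 [-40.   -0.  183.9] [0.5 0.5 0.5]
183.0 [-40.   -0.  182.9] [-1.   0.  -0.4]
182.0 [-40.   -0.  181.9] [0.4 0.5 0.1]
181.0 [-39.8   0.1 181.4] [-0.9 -0.4  2. ]
180.0 [-39.8   0.1 181.3] [-2.3 -0.4  5.1]
179.0 [-39.8   0.1 181.3] [-2.2 -1.1  8.8]
178.0 [-39.8   0.2 181.2] [-3.7 -0.9 10. ]
16.25 [ 0.4  0.8 -0.2]
```

View pics/h_top.png

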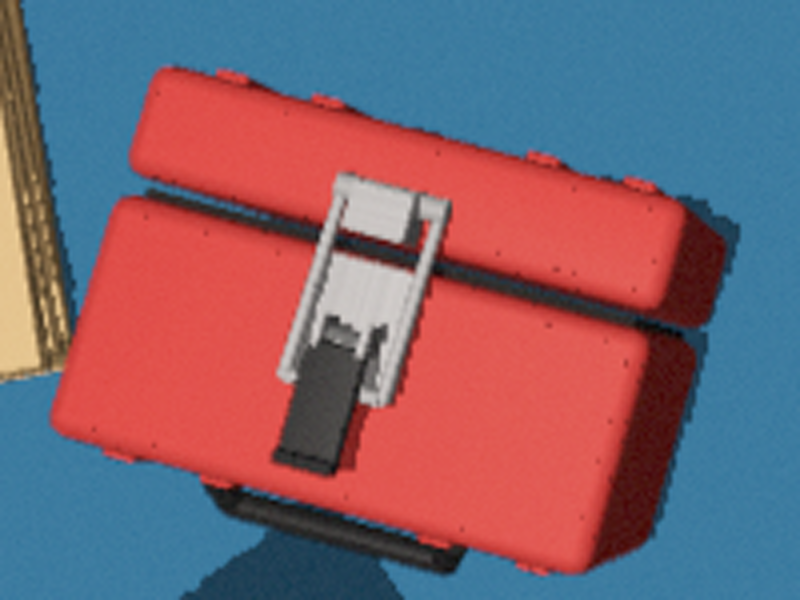

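View pics/h_scene.png

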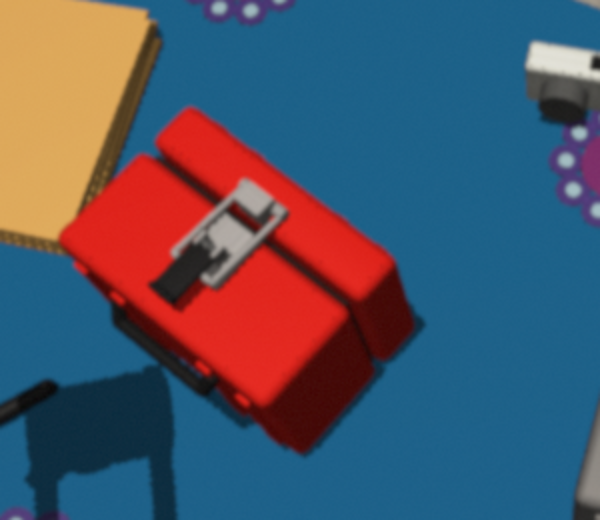

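View pics/h_topf.png

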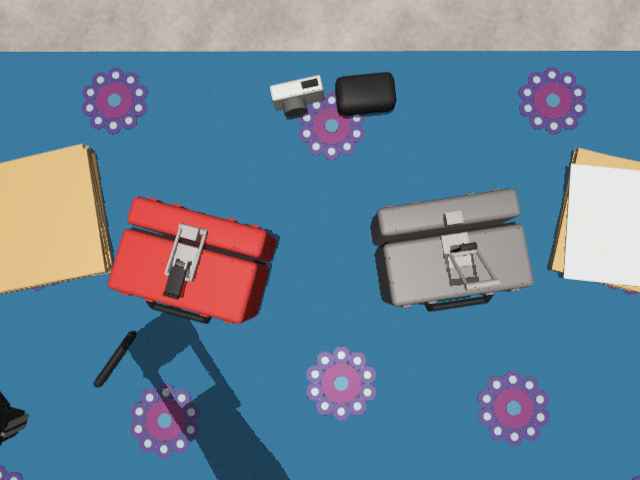

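The final top view shows the bar behind the hook at about (390,195) in the crop, and the lever flat at about (315,410). The lid has been drawn in, and the grey latch is unchanged.

```bash
python3 -c "
from workcell import job_done; job_done()"
```

```text
the job is handed in; nothing more can be done
```

The red case's latch is closed, and I handed the job in at about 16 s on the robot's clock.

- **Loop:** I pushed it past upright with the closed fingers. The bar fell beyond the hook, at case x ≈ 61 against the open lip at about 53–54. I checked this before touching the lever.
- **Lever:** I pushed it back and down along its arc. The load built to about 7 N and dropped to zero near 0.3 rad, as it snapped. A 10 N press met a firm stop with the top of the lever at z ≈ 181 mm. That is 4 mm below the 185 mm given for the lever's top, but it fits the tip's half thickness above its pivot.

**Last checks:** Pictures taken about half a second after I backed off show the lever lying flat and the bar behind the hook. The lid's far edge moved in by roughly 3–5 mm; I judged this by eye and did not measure it closely. The grey latch looks unchanged, and the robot was touching nothing.

**Disagreements:**
- **Latch position:** the case corners first put the latch 3–4 mm off in y. I used the latch features instead, and the wrist and top views then agreed to 1–3 mm.
- **Early contact reading:** a 1 N contact reading before the lever push was noise, since the picture still showed a gap.

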